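# Pack the green glass into storage boxes by height

### The job

Put this green glass away in the grey storage boxes so that every lid could lie flat: the two low bowls in the shallow box, the two stemmed sherbets in the medium one, the candlestick in the deep one. Each piece goes in a compartment of its own, standing upright on the box floor and let go; set the glass down gently, never tip it over or drop it, and leave the stone and the flat plate where they are.

Things in the scene. Friction and masses are not known exactly. Their poses are not given: they have to be found in the camera images.
- bowl1: small low berry bowl of clear green pressed glass, hollow, no foot or stem; 64 mm across and 40 mm high, outer wall vertical from 18 mm up to the rim, wall 4 mm; about 0.14 kg. Loose, standing upright. Origin: centre of its underside, z up the axis. Either bowl may go in either compartment.
- bowl2: small low berry bowl of clear green pressed glass, hollow, no foot or stem; 64 mm across and 40 mm high, outer wall vertical from 18 mm up to the rim, wall 4 mm; about 0.14 kg. Loose, standing upright. Origin: centre of its underside, z up the axis. The same as bowl1.
- sherbet1: stemmed sherbet glass of clear green pressed glass: 56 mm round foot, thin stem, hollow bowl 46 mm across whose outer wall is vertical from 38 mm up to the rim at 60 mm; wall 4 mm; about 0.13 kg. Loose, standing upright. Origin: centre of the underside of the foot, z up the axis. Either sherbet may go in either compartment.
- sherbet2: stemmed sherbet glass of clear green pressed glass: 56 mm round foot, thin stem, hollow bowl 46 mm across whose outer wall is vertical from 38 mm up to the rim at 60 mm; wall 4 mm; about 0.13 kg. Loose, standing upright. Origin: centre of the underside of the foot, z up the axis. The same as sherbet1.
- candlestick: candlestick of clear green pressed glass, the tallest piece: 64 mm round foot, stem with a knop, and at the top a candle cup 32 mm across, its outer wall vertical from 57 mm up to the rim at 80 mm; about 0.2 kg. Loose, standing upright. Origin: centre of the underside of the foot, z up the axis.
- box_shallow: shallow open grey storage box, 183 (x) by 147 (y) mm, 52 mm high; walls and floor 5 mm thick (white floor face 5 mm above its origin), 47 mm deep inside. A divider across the middle, 3 mm lower than the rim, makes two compartments, each 84 (x) by 137 (y) mm inside, centred at x = +44 and -44 mm. Fixed. Origin: centre of underside; x and y along its sides, z up.
- box_medium: medium-height open grey storage box, 183 (x) by 147 (y) mm, 72 mm high; walls and floor 5 mm thick (white floor face 5 mm above its origin), 67 mm deep inside. A divider across the middle, 3 mm lower than the rim, makes two compartments, each 84 (x) by 137 (y) mm inside, centred at x = +44 and -44 mm. Fixed. Origin: centre of underside; x and y along its sides, z up.
- box_deep: deep, short open grey storage box, 115 (x) by 147 (y) mm, 92 mm high; walls and floor 5 mm thick (white floor face 5 mm above its origin), 87 mm deep inside. No divider: a single compartment, 105 mm (x) by 137 mm (y) inside. Fixed. Origin: centre of underside; x and y along its sides, z up.
- cobble: bystander, leave alone: rounded brown grooved stone, 90 mm across, 39 mm high, near the right-hand (-y) side. Loose. Origin: centre of its underside.
- plate: bystander, leave alone: flat octagonal green glass plate, 156 mm across, 14 mm high, near the left-hand (+y) side. Loose. Origin: centre of its underside.
Things that resemble listed ones, but are neither listed nor needed, are in the scene too. What is shaped like the sherbet2 but orange or pink is not meant.

How it is judged:
By the outcome, as a careful person would: the job done as asked, in the order asked, and still so for the second after the job is handed in, with the robot touching nothing.
It also fails if it takes over 128 s, if anything falls off the work surface, if the arm or the gripper's body presses on something with over 40 N, if the wrist force passes 120 N, or if a joint passes its speed limit or range.

### The arm

A 6-joint arm with a two-finger parallel gripper is mounted at the origin on the work surface. World frame = base frame: x ahead of the robot, y to its left, z up, the work surface at z = 0. Lengths are in mm, angles in rad, forces in N, time in s.
With the tool pointing down it reaches from about 350 to 975 mm from the base axis. Payload 7.1 kg.
Tool frame: the origin (TCP) lies midway between the tips of the shut fingers; the grasp point (between the pads) lies 19 mm behind it (ctrl.grip_point_offset is the distance from the TCP to the grasp point, in mm); z points along the fingers, y is the line along which they close (so a half turn about z gives the same grasp; the last joint's range is limited). The gripper opens to 88 mm and grips with 3 to 60 N. Pads are 20 mm wide; open, the fingers measure 115 mm over their backs; the gripper's body (75 mm by 178 mm) begins 61 mm behind the grasp point.
Start: joints at [-1.186, 0.423, 1.63, -0, 1.089, -0.019], TCP at [245.588, -574.71, 222.675] pointing down, gripper open.
Joint ranges: [-3, 3], [-0.9, 2.11], [0.09, 2.58], [-1.31, 4.45], [0.11, 2.69], [-2.54, 2.54]. Speed limits (rad/s): [2.39, 2.39, 3.01, 3.14, 3.14, 3.14].

### API

Orientations are given as a rotation vector (axis times angle).
In Python, from workcell import get_obs, optics, close_job, spotter, ctrl gives the robot as it stands. The module is installed in compiled form; this text tells all that it offers.
- The arm moves only by the tool move_arm, never from a script. Its argument "rows" is a list of rows, each a list of 5 numbers: the shift along the tool's x, y, z in cm, then the turn about the tool's z in degrees, then the opening in per cent of the stroke, from 0 (shut) to 100 (fully open). A call has 1 to 10 rows; each row shifts and turns the commanded pose from where the row before left it, along the tool's axes as they then stand; what a row does not reach is not made up. A row lasts 1/8 s, in which the tool goes at most 62.5 mm and 10.7 degrees, less where a joint would pass 70% of its speed; a pose out of reach is approached as far as the arm can. A call with a gripper value outside its range is refused whole. The fingers move at their own pace and stop on an object; the grip force is fixed at half the most. Time passes only in rows, so rows that do not move let the fingers close. It gives the time, the measured TCP pose, the force, the opening and the grip force at its end, in the units of the state.
- get_obs(): the state, without advancing time (a new reading comes with each control period).
- optics.get_image(name): name is "side" or "top" or "wrist"; returns the picture (384x512x3 uint8, blue, green, red); there is no depth.
- optics.calibration(name): a dict with "camera_matrix" (3x3 intrinsics, pixels), "xyz" and "orientation" of the camera in the world. Camera axes: x right, y down, z forward; pixel columns grow to the right and rows downward; lengths in mm; the calibration is good to about 2 mm. The wrist camera is an equidistant fisheye: a pixel r from the principal point sees the ray r / f radians off the axis. A picture is of the moment at which its call begins: read the wrist's pose just before it. calibration takes no time and is no camera call; for the wrist camera it gives the pose at the moment of the call.
- close_job(): hands the job in; it is judged then, once.
Trained networks look in the newest picture that a camera, given by its name, has taken for a name from the list of things; names that differ only in an ending like _2 or _b are one class to them, and where a whole thing is asked for, a point or a joint stands for the part that bears it (a point fixed in the world has none). Each returns a list of dicts, best first, with "conf" (0 to 1); they miss things now and then, are a little off and sometimes report something else, mostly with a low value. They report only what shows in the picture. A call takes as long as a camera call. They do not tell look-alikes from the thing itself.
- spotter.find_in(camera, label): "point" ([column, row] in pixels, amid what is visible of it).
- spotter.regions_of(camera, label): "region" (384x512 bool, what is visible of it) and "point" ([column, row] in pixels, amid what is visible of it).
The state is a dict: "t": time; "qpos": joint angles; "qvel": joint speeds; "joint_torque": joint torques, N m; "ee_pos": TCP position; "orientation": TCP orientation; "ft_force": force on the tool from outside, world axes, zero at the start; "moment": the same for the moment, N m; "width": finger opening in mm; "grasp_force": force on a finger pad.
Only numpy, scipy, OpenCV 4.12 (cv2) and the standard library are available. Lean on these libraries where they do the work, as an engineer would, in place of code of your own. Each camera call takes 0.05 s, during which the arm holds its last target. There are 200 camera calls.

## Working session

There is one attempt and no reset: what is moved stays moved. The work goes in short steps, Python scripts to look and compute and a tool call to move; the robot and the scene stay as the last step left them, time stands still between calls to the robot, and variables do not carry over. Pictures are saved under pics/ and viewed, at most 14 in all, crops included, and the job is handed in when it is done.

Besides the shell and the picture viewer there is one more tool, called after ">>>" in YAML: its name, and indented under it one key for each argument. move_arm: Moves the arm, as the interface text tells. Its arguments: {"type":"object","properties":{"rows":{"type":"array","items":{"type":"array","items":{"type":"number"}}}},"required":["rows"]}

```bash
mkdir -p pics; python3 - <<'E'
from workcell import get_obs, optics, spotter, ctrl
import cv2
print(get_obs())
print(ctrl.grip_point_offset)
for n in("top","side","wrist"):
    im=optics.get_image(n); cv2.imwrite(f"pics/{n}0.png",im); print(n,optics.calibration(n))
    if n!="wrist":
        for l in("bowl1","sherbet1","candlestick","box_shallow","box_medium","box_deep","cobble","plate"):
            print(l,[(round(d["conf"],2),[round(float(v),1) for v in d["point"]]) for d in spotter.find_in(n,l)])
E
```

```text
{'t': 0.0, 'qpos': array([-1.18601033e+00,  4.23853934e-01,  1.63064619e+00, -4.32474267e-05,
        1.08860657e+00, -1.90276857e-02]), 'qvel': array([ 5.45292570e-04,  1.28166614e-03, -1.00533636e-03, -1.20821893e-03,
       -3.76322690e-05,  6.45972848e-04]), 'joint_torque': array([ 1.81372554e-03, -5.44610596e+01, -2.73670167e+01,  6.44923886e-02,
        2.28003185e-02, -1.09407472e-04]), 'ee_pos': array([ 245.37545446, -574.23463981,  221.910735  ]), 'orientation': array([-3.07631615e+00, -6.29741797e-01,  4.91440337e-04]), 'ft_force': array([-0.04444186, -0.01282866, -0.60191423]), 'moment': array([ 0.0083638 ,  0.01263695, -0.0210177 ]), 'grasp_force': 0.0, 'width': 87.25618287777517}
18.700000000000003
top {'camera_matrix': array([[479.6735364 ,   0.        , 252.33146083],
       [  0.        , 479.6735364 , 191.05078528],
       [  0.        ,   0.        ,   1.        ]]), 'xyz': array([ 135.00210377,   24.06104162, 1570.27072327]), 'orientation': array([-2.06214053,  2.14526939, -0.24690202])}
bowl1 [(0.71, [261.8, 210.9]), (0.64, [205.7, 211.2])]
sherbet1 [(0.71, [158.6
[... 542 characters left out ...]
: array([-2.24438105, -0.79274168,  0.31102717])}
bowl1 [(0.86, [273.1, 167.1]), (0.83, [238.1, 198.6]), (0.35, [353.4, 141.4])]
sherbet1 [(0.56, [158.4, 253.9]), (0.54, [270.3, 137.3]), (0.51, [289.3, 126.0]), (0.48, [292.0, 149.0])]
candlestick [(0.84, [204.6, 220.8])]
box_shallow [(0.82, [323.1, 171.5])]
box_medium []
box_deep [(0.81, [234.4, 263.9])]
cobble [(0.79, [192.5, 328.3])]
plate []
wrist {'camera_matrix': array([[297.31863964,   0.        , 253.38661261],
       [  0.        , 297.31863964, 194.04773694],
       [  0.        ,   0.        ,   1.        ]]), 'xyz': array([ 318.10936284, -544.01263171,  384.558224  ]), 'orientation': array([ 2.40968847, -1.58972109, -0.23597896])}
```

View pics/top0.png

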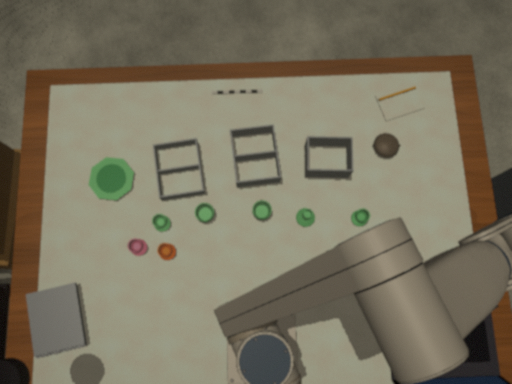

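View pics/side0.png

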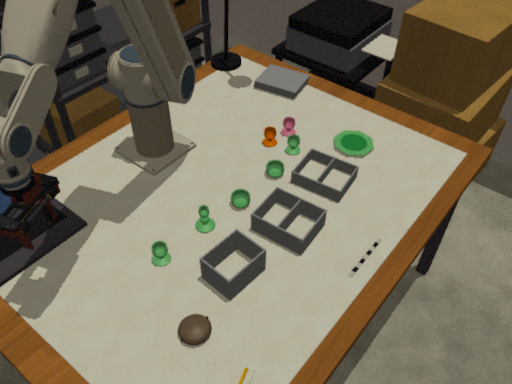

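```bash
cat > h.py <<'E'
import numpy as np, cv2
from scipy.spatial.transform import Rotation as R
from scipy.optimize import minimize
from workcell import get_obs, optics, spotter, ctrl
def project(c,P,fish=False):
    p=(np.asarray(P,float)-c["xyz"])@R.from_rotvec(c["orientation"]).as_matrix()
    K=c["camera_matrix"]
    if fish:
        r=np.hypot(p[:,0],p[:,1]); th=np.arctan2(r,p[:,2]); n=p[:,:2]/np.maximum(r,1e-9)[:,None]*th[:,None]
    else: n=p[:,:2]/p[:,2:]
    return n*K[0,0]+K[:2,2]
def ray(c,px,z,fish=False):
    K=c["camera_matrix"]; n=(np.asarray(px,float)-K[:2,2])/K[0,0]
    if fish:
        t=np.hypot(*n); d=np.r_[n/t*np.sin(t),np.cos(t)]
    else: d=np.r_[n,1]
    d=R.from_rotvec(c["orientation"]).as_matrix()@d
    return c["xyz"]+d*(z-c["xyz"][2])/d[2]
def green(im):
    h=cv2.cvtColor(im,cv2.COLOR_BGR2HSV); return cv2.inRange(h,(45,60,30),(85,255,255))
def dark(im):
    h=cv2.cvtColor(im,cv2.COLOR_BGR2HSV); return cv2.inRange(h,(0,0,0),(180,90,105))
A=np.linspace(0,2*np.pi,32,endpoint=False)
def rev(*rz): return np.vstack([np.c_[r*np.cos(A),r*np.sin(A),0*A+z] for r,z in rz])
def boxm(x,h): return np.array([[sx*x/2,sy*73.5,z] for sx in(1,-1) for sy in(1,-1) for z in(0,h)])
M=dict(bowl=rev((20,0),(32,18),(32,40)),sherbet=rev((28,0),(28,3),(23,38),(23,60)),candlestick=rev((32,0),(32,4),(16,57),(16,80)),
 box_shallow=boxm(183,52),box_medium=boxm(183,72),box_deep=boxm(115,92))
S=4
def hullmask(p):
    m=np.zeros((384*S,512*S),np.uint8)
    h=cv2.convexHull(np.round((p+.5)*S).astype(np.int32)); cv2.fillConvexPoly(m,h,1); return m
def comp(mask,px,kind=3):
    n,l,s,c=cv2.connectedComponentsWithStats(mask)
    ok=[i for i in range(1,n) if s[i,4]>40]
    # component with closest pixel
    best=min(ok,key=lambda i:np.min(np.hypot(*(np.argwhere(l==i)[:,::-1]-px).T)))
    return l==best
def fit(name,views,x0):
    """views: list of (calib,mask,fish)"""
    T=[]
    for c,m,f in views:
        big=cv2.resize(m.astype(np.uint8),None,fx=S,fy=S,interpolation=cv2.INTER_NEAREST)
        pts=cv2.findNonZero(big)[:,0]; 
        t=np.zeros_like(big); cv2.fillConvexPoly(t,cv2.convexHull(pts),1); T.append(t)
    def ious(q):
        yaw=q[2]/100 if len(q)>2 else 0
        P=M[name]@R.from_euler('z',yaw).as_matrix().T+[q[0],q[1],0]
        o=[]
        for (c,m,f),t in zip(views,T):
            g=hullmask(project(c,P,f)); o.append((g&t).sum()/max(1,(g|t).sum()))
        return o
    d=len(x0); sim=np.vstack([x0]+[np.array(x0)+12*np.eye(d)[i] for i in range(d)])
    r=minimize(lambda q:-sum(ious(q)),x0,method="Nelder-Mead",options=dict(initial_simplex=sim,xatol=.2,fatol=1e-4))
    return r.x,ious(r.x)
E
cat > m.py <<'E'
from h import *
ct,cs=optics.calibration("top"),optics.calibration("side")
it,is_=cv2.imread("pics/top0.png"),cv2.imread("pics/side0.png")
L=[("bowl",(205,213)),("bowl",(262,211)),("sherbet",(161,222)),("sherbet",(361,216)),("candlestick",(306,217)),
("box_shallow",(180,170)),("box_medium",(256,157)),("box_deep",(328,158))]
for n,px in L:
    z=30; p=ray(ct,px,z); b=n[:3]=="box"
    ms=(project(cs,[p])[0])
    f=dark if b else green
    mt,mm=comp(f(it),px),comp(f(is_),ms)
    x0=[p[0],p[1]]+([10.] if b else [])
    for v in ([(ct,mt,0),(cs,mm,0)],[(ct,mt,0)],[(cs,mm,0)]):
        q,i=fit(n,v,x0); print(n,np.round(q,1),np.round(i,2),end=" | ")
    print()
E
python3 m.py
```

```text
bowl [427.1 166.9] [0.94 0.96] | bowl [426.2 166.6] [0.95] | bowl [426.9 167.5] [0.96] | 
bowl [427.9 -20.3] [0.96 0.95] | bowl [427.2 -20.4] [0.96] | bowl [428.8 -19.4] [0.96] | 
sherbet [400.7 309.7] [0.97 0.91] | sherbet [400.6 309.6] [0.97] | sherbet [400.4 311.6] [0.93] | 
sherbet [ 392.7 -341.4] [0.96 0.93] | sherbet [ 392.7 -342.4] [0.97] | sherbet [ 392.3 -340. ] [0.96] | 
candlestick [ 402.5 -163.2] [0.96 0.94] | candlestick [ 402.4 -164.1] [0.97] | candlestick [ 401.6 -161. ] [0.98] | 
box_shallow [576.5 247.6  11.9] [0.96 0.96] | box_shallow [574.5 245.3  11.5] [0.97] | box_shallow [578.5 249.4  12.2] [0.98] | 
box_medium [609.1  -5.6   8.1] [0.96 0.97] | box_medium [607.2  -5.9   7.7] [0.97] | box_medium [611.2  -5.3   8.6] [0.98] | 
box_deep [ 592.2 -246.1   -7.4] [0.93 0.97] | box_deep [ 588.9 -247.5   -7.4] [0.96] | box_deep [ 594.5 -246.5   -6.1] [0.98] |
```

```bash
cat > p.py <<'E'
from h import *
import sys
B=dict(S=(576.5,247.6,.119),M=(609.1,-5.6,.081),D=(592.2,-246.1,-.070))
def slot(b,off):
    x,y,a=B[b]; return x+off*np.cos(a),y+off*np.sin(a)
G=dict(b1=(427.1,166.9),b2=(427.9,-20.3),s1=(400.7,309.7),s2=(392.7,-341.4),c=(402.5,-163.2))
G.update(Sp=slot("S",44),Sm=slot("S",-44),Mp=slot("M",44),Mm=slot("M",-44),D=slot("D",0))
def go(t,z,box=None):
    o=get_obs(); Rm=R.from_rotvec(o["orientation"]).as_matrix(); yaw=np.arctan2(Rm[1,0],Rm[0,0])
    print("t",round(o["t"],2),"tcp",np.round(o["ee_pos"],1),"yaw",round(np.degrees(yaw),1),"tilt",np.round(Rm[2],3),"w",round(o["width"],1),"gf",round(o["grasp_force"],1),"F",np.round(o["ft_force"],1))
    turn=0
    if box: turn=-(B[box][2]-yaw); Rm=Rm@R.from_euler('z',turn).as_matrix()
    xy=G[t] if isinstance(t,str) else t
    d=Rm.T@(np.r_[xy,z]-o["ee_pos"])
    print("turn deg",round(np.degrees(turn),2),"then cm",np.round(d/10,2))
if __name__=="__main__": go(sys.argv[1],float(sys.argv[2]),*sys.argv[3:])
E
python3 p.py b1 160 S
```

```text
t 0.95 tcp [ 245.6 -574.7  222.7] yaw 23.1 tilt [ 0. -0. -1.] w 87.6 gf 0.0 F [ 0.7 -0.1 -0.2]
turn deg 16.32 then cm [ 26.83 -71.48   6.27]
```

>>> move_arm:
  rows:
    - [0, 0, 0, 8.16, 100]
    - [0, 0, 0, 8.16, 100]
    - [1.3, -3.5, 0.3, 0, 100]
    - [1.5, -4, 0.35, 0, 100]
    - [1.5, -4, 0.35, 0, 100]
    - [1.5, -4, 0.35, 0, 100]
    - [1.5, -4, 0.35, 0, 100]
    - [1.5, -4, 0.35, 0, 100]
    - [1.5, -4, 0.35, 0, 100]
    - [1.5, -4, 0.35, 0, 100]

```text
t: 2.2
ee_pos: [325.7, -246.8, 195.3]
orientation: [3.136, 0.186, 0.001]
ft_force: [-0.2, 0.1, -0.1]
width: 87.9
grasp_force: 0.0
```

>>> move_arm:
  rows:
    - [1.5, -4, 0.35, 0, 100]
    - [1.5, -4, 0.35, 0, 100]
    - [1.5, -4, 0.35, 0, 100]
    - [1.5, -4, 0.35, 0, 100]
    - [1.5, -4, 0.35, 0, 100]
    - [1.5, -4, 0.35, 0, 100]
    - [1.5, -4, 0.35, 0, 100]
    - [1.5, -4, 0.35, 0, 100]
    - [1.5, -4, 0.35, 0, 100]
    - [1.53, -4, 0.2, 0, 100]

```text
t: 3.45
ee_pos: [427.4, 168.6, 161.7]
orientation: [-3.136, -0.187, -0.001]
ft_force: [0.7, -1.2, 0.2]
width: 88.0
grasp_force: 0.0
```

```bash
python3 p.py b1 10 S; python3 - <<'E'
from h import *
im=optics.get_image("wrist"); c=optics.calibration("wrist"); cv2.imwrite("pics/w1.png",im)
from p import G
px=project(c,[[*G["b1"],30]],1)[0]; print(px)
m=comp(green(im),px)
print(fit("bowl",[(c,m,1)],list(G["b1"])))
E
```

```text
t 3.45 tcp [427.4 168.6 161.7] yaw 6.8 tilt [ 0. -0. -1.] w 88.0 gf 0.0 F [ 0.7 -1.2  0.2]
turn deg 0.01 then cm [-0.06  0.17 15.17]
[258.11403527 187.77342893]
(array([427.31865904, 172.71880373]), [np.float64(0.9868043494676433)])
```

View pics/w1.png

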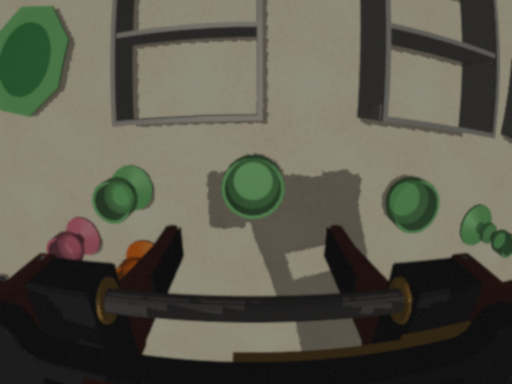

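```bash
cat > w.py <<'E'
from h import *
import sys
from p import G,go
def wr(key,kind):
    c=optics.calibration("wrist"); im=optics.get_image("wrist")
    px=project(c,[[*G[key],30]],1)[0]
    m=comp(green(im),px); q,i=fit(kind,[(c,m,1)],list(G[key])); print("wrist fit",key,np.round(q,1),np.round(i,3)); return q
if __name__=="__main__":
    q=wr(sys.argv[1],sys.argv[2]); go(q,float(sys.argv[3]),*sys.argv[4:])
E
python3 w.py b1 bowl 10 S; python3 w.py b2 bowl 10 S
```

```text
wrist fit b1 [425.  168.8] [0.985]
t 3.55 tcp [428.6 170.3 161.9] yaw 7.0 tilt [ 0.002 -0.001 -1.   ] w 88.1 gf 0.0 F [ 0.1 -0.5 -0.3]
turn deg 0.18 then cm [-0.4   0.12 15.19]
wrist fit b2 [426.8 -17.9] [0.972]
t 3.6 tcp [427.5 168.6 161.7] yaw 7.0 tilt [ 0.001 -0.    -1.   ] w 87.9 gf 0.0 F [-0.4 -0.5 -0.1]
turn deg 0.17 then cm [-2.29 18.51 15.16]
```

>>> move_arm:
  rows:
    - [-0.15, 0.05, 2.5, 0, 100]
    - [0, 0, 3, 0, 100]
    - [0, 0, 3, 0, 100]
    - [0, 0, 3, 0, 100]
    - [0, 0, 2, 0, 100]
    - [0, 0, 1.1, 0, 100]
    - [0, 0, 0.5, 0, 100]
    - [0, 0, 0, 0, 70]
    - [0, 0, 0, 0, 50]
    - [0, 0, 0, 0, 50]

```text
t: 4.85
ee_pos: [426.1, 166.6, 11.3]
orientation: [-3.136, -0.187, -0.002]
ft_force: [0.6, -0.0, 3.3]
width: 62.7
grasp_force: 30.0
```

>>> move_arm:
  rows:
    - [0, 0, 0, 0, 50]
    - [0, 0, 0, 0, 50]
    - [0, 0, -0.5, 0, 50]
    - [0, 0, -1, 0, 50]

```text
t: 5.35
ee_pos: [425.2, 166.2, 25.8]
orientation: [3.136, 0.187, -0.002]
ft_force: [-0.0, -0.3, -1.8]
width: 62.3
grasp_force: 30.0
```

```bash
python3 p.py Sp 100 S; python3 p.py Sm 100 S
```

```text
t 5.35 tcp [425.2 166.2  25.8] yaw 6.8 tilt [-0.001  0.    -1.   ] w 62.3 gf 30.0 F [-0.  -0.3 -1.8]
turn deg 0.0 then cm [20.38 -6.28 -7.44]
t 5.35 tcp [425.2 166.2  25.8] yaw 6.8 tilt [-0.001  0.    -1.   ] w 62.3 gf 30.0 F [-0.  -0.3 -1.8]
turn deg 0.0 then cm [11.58 -6.28 -7.43]
```

>>> move_arm:
  rows:
    - [0, 0, -2, 0, 50]
    - [0, 0, -3, 0, 50]
    - [1, -0.3, -2.4, 0, 50]
    - [3, -1, 0, 0, 50]
    - [4, -1.2, 0, 0, 50]
    - [4, -1.2, 0, 0, 50]
    - [4, -1.2, 0, 0, 50]
    - [3, -1, 0, 0, 50]
    - [1.4, -0.4, 0, 0, 50]
    - [0, 0, 0, 0, 50]

```text
t: 6.6
ee_pos: [620.6, 253.1, 99.6]
orientation: [3.136, 0.187, -0.001]
ft_force: [-0.4, -0.5, -2.6]
width: 63.0
grasp_force: 30.0
```

```bash
python3 p.py Sp 16.5 S; python3 - <<'E'
from h import *
c=optics.calibration("wrist"); im=optics.get_image("wrist")
from p import B
x,y,a=B["S"]
for s in (1,-1):
  P=M["box_shallow"]@R.from_euler('z',a).as_matrix().T+[x,y,0]
P=P[[1,3,7,5]]; q=project(c,np.vstack([np.linspace(P[i],P[(i+1)%4],20) for i in range(4)]),1)
cv2.polylines(im,[np.round(q*16).astype(np.int32)],True,(0,0,255),1,cv2.LINE_AA,4)
cv2.imwrite("pics/w2.png",im)
E
```

```text
t 6.6 tcp [620.6 253.1  99.6] yaw 6.8 tilt [-0.001  0.    -1.   ] w 63.0 gf 30.0 F [-0.4 -0.5 -2.6]
turn deg 0.0 then cm [-0.04  0.02  8.31]
```

View pics/w2.png

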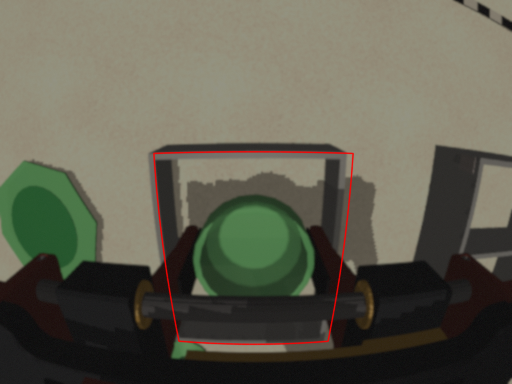

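>>> move_arm:
  rows:
    - [0, 0, 1.5, 0, 50]
    - [0, 0, 2.5, 0, 50]
    - [0, 0, 2, 0, 50]
    - [0, 0, 1.3, 0, 50]
    - [0, 0, 0.6, 0, 50]
    - [0, 0, 0.3, 0, 50]
    - [0, 0, 0.1, 0, 50]
    - [0, 0, 0, 0, 50]

```text
t: 7.65
ee_pos: [621.1, 253.3, 17.2]
orientation: [-3.136, -0.187, -0.001]
ft_force: [-0.1, 0.4, -1.7]
width: 62.8
grasp_force: 30.0
```

```bash
python3 p.py Sp 15.5 S
```

```text
t 7.65 tcp [621.1 253.3  17.2] yaw 6.8 tilt [ 0.001 -0.    -1.   ] w 62.8 gf 30.0 F [-0.1  0.4 -1.7]
turn deg -0.0 then cm [-0.1   0.04  0.17]
```

Still hanging; creep down to contact.

>>> move_arm:
  rows:
    - [0, 0, 0.05, 0, 50]
    - [0, 0, 0.05, 0, 50]
    - [0, 0, 0, 0, 50]

```text
t: 8.02
ee_pos: [621.0, 253.3, 16.3]
orientation: [-3.136, -0.187, -0.001]
ft_force: [-1.4, -1.1, 4.6]
width: 63.1
grasp_force: 30.0
```

>>> move_arm:
  rows:
    - [0, 0, 0, 0, 80]
    - [0, 0, 0, 0, 95]
    - [0, 0, 0, 0, 95]
    - [0, 0, -1, 0, 95]
    - [0, 0, -3, 0, 95]
    - [0, 0, -4, 0, 95]
    - [0, 0, -4, 0, 95]
    - [0, 0, -2.3, 0, 95]
    - [0, 0, 0, 0, 95]

```text
t: 9.15
ee_pos: [622.2, 253.7, 161.5]
orientation: [-3.135, -0.187, -0.007]
ft_force: [0.4, -0.6, -0.2]
width: 83.5
grasp_force: 0.0
```

```bash
python3 -c "
from p import *
go((427.3,-19.5),160,'S')"; python3 w.py Sp bowl 16; python3 p.py b2 160 S|tail -1
```

```text
t 9.15 tcp [622.2 253.7 161.5] yaw 6.8 tilt [ 0.005 -0.001 -1.   ] w 83.5 gf 0.0 F [ 0.4 -0.6 -0.2]
turn deg -0.0 then cm [-2.260e+01  2.482e+01  1.000e-02]
wrist fit Sp [619.4 252.3] [0.965]
t 9.2 tcp [621.1 253.3 159.6] yaw 6.8 tilt [ 0.002 -0.    -1.   ] w 83.3 gf 0.0 F [-1.1  0.1 -0.3]
turn deg 0.0 then cm [-0.22  0.08 14.36]
turn deg -0.0 then cm [-22.44  24.87  -0.09]
```

>>> move_arm:
  rows:
    - [-1.5, 1.6, 0, 0, 100]
    - [-3, 3.3, 0, 0, 100]
    - [-3, 3.3, 0, 0, 100]
    - [-3, 3.3, 0, 0, 100]
    - [-3, 3.4, 0, 0, 100]
    - [-3, 3.3, 0, 0, 100]
    - [-3, 3.3, 0, 0, 100]
    - [-2, 2.2, 0, 0, 100]
    - [-1, 1.1, 0, 0, 100]
    - [0, 0, 0, 0, 100]

```text
t: 10.45
ee_pos: [426.4, -20.1, 158.2]
orientation: [-3.136, -0.184, 0.001]
ft_force: [-0.3, 0.3, -0.2]
width: 87.7
grasp_force: 0.0
```

```bash
python3 w.py b2 bowl 10.7 S;python3 w.py c candlestick 10.7|head -1
```

```text
wrist fit b2 [426.2 -18.5] [0.983]
t 10.5 tcp [427.1 -19.7 158.4] yaw 6.8 tilt [-0. -0. -1.] w 87.8 gf 0.0 F [0.4 0.2 0.2]
turn deg -0.04 then cm [-0.07 -0.12 14.77]
wrist fit c [ 401.4 -162.2] [0.979]
```

>>> move_arm:
  rows:
    - [0, -0.05, 2.5, 0, 100]
    - [0, 0, 3, 0, 100]
    - [0, 0, 3, 0, 100]
    - [0, 0, 3, 0, 100]
    - [0, 0, 1.9, 0, 100]
    - [0, 0, 0.9, 0, 100]
    - [0, 0, 0.4, 0, 100]
    - [0, 0, 0, 0, 70]
    - [0, 0, 0, 0, 50]
    - [0, 0, 0, 0, 50]

```text
t: 11.8
ee_pos: [427.2, -19.3, 12.2]
orientation: [3.136, 0.187, 0.002]
ft_force: [-1.0, 0.3, 3.7]
width: 62.4
grasp_force: 30.0
```

>>> move_arm:
  rows:
    - [0, 0, 0, 0, 50]
    - [0, 0, 0, 0, 50]
    - [0, 0, -0.5, 0, 50]
    - [0, 0, -1, 0, 50]
    - [0, 0, -3, 0, 50]
    - [0, 0, -4, 0, 50]
    - [0, 0, -3, 0, 50]
    - [0, 0, -1, 0, 50]
    - [0, 0, 0, 0, 50]

```text
t: 12.92
ee_pos: [426.9, -19.3, 137.0]
orientation: [3.136, 0.187, 0.002]
ft_force: [-0.3, 0.4, -2.1]
width: 62.3
grasp_force: 30.0
```

```bash
python3 p.py Sm 100 S
```

```text
t 12.93 tcp [426.9 -19.3 137. ] yaw 6.8 tilt [ 0.001  0.    -1.   ] w 62.3 gf 30.0 F [-0.3  0.4 -2.1]
turn deg -0.0 then cm [ 13.62 -24.73   3.71]
```

>>> move_arm:
  rows:
    - [0.8, -1.5, 0, 0, 50]
    - [1.8, -3.2, 0, 0, 50]
    - [2, -3.6, 0, 0, 50]
    - [2, -3.7, 0, 0, 50]
    - [2, -3.6, 0, 0, 50]
    - [2, -3.6, 0, 0, 50]
    - [1.7, -3.1, 0, 0, 50]
    - [1, -1.8, 1, 0, 50]
    - [0.3, -0.6, 2, 0, 50]
    - [0, 0, 0.7, 0, 50]

```text
t: 14.18
ee_pos: [530.5, 240.9, 96.8]
orientation: [3.134, 0.187, -0.007]
ft_force: [0.1, 0.0, -1.8]
width: 62.0
grasp_force: 30.0
```

>>> move_arm:
  rows:
    - [0, 0, 0, 0, 50]

```text
t: 14.3
ee_pos: [531.2, 240.7, 98.2]
orientation: [3.135, 0.185, -0.005]
ft_force: [-0.3, 0.0, -1.5]
width: 62.6
grasp_force: 30.0
```

```bash
python3 p.py Sm 17 S
```

```text
t 14.3 tcp [531.2 240.7  98.2] yaw 6.8 tilt [-0.003  0.001 -1.   ] w 62.6 gf 30.0 F [-0.3  0.  -1.5]
turn deg -0.05 then cm [ 0.2  -0.15  8.12]
```

>>> move_arm:
  rows:
    - [0.1, -0.1, 1.5, 0, 50]
    - [0, 0, 2.5, 0, 50]
    - [0, 0, 2, 0, 50]
    - [0, 0, 1.2, 0, 50]
    - [0, 0, 0.5, 0, 50]
    - [0, 0, 0.2, 0, 50]
    - [0, 0, 0.1, 0, 50]
    - [0, 0, 0.05, 0, 50]
    - [0, 0, 0, 0, 50]

```text
t: 15.42
ee_pos: [533.5, 243.3, 19.5]
orientation: [-3.136, -0.187, -0.001]
ft_force: [-0.3, -0.1, -1.1]
width: 62.6
grasp_force: 30.0
```

>>> move_arm:
  rows:
    - [0, 0, 0.1, 0, 50]
    - [0, 0, 0.1, 0, 50]
    - [0, 0, 0.05, 0, 50]
    - [0, 0, 0, 0, 50]

```text
t: 15.92
ee_pos: [533.4, 243.2, 17.2]
orientation: [-3.136, -0.187, -0.0]
ft_force: [-2.8, -1.0, 5.6]
width: 62.1
grasp_force: 30.0
```

>>> move_arm:
  rows:
    - [0, 0, 0, 0, 80]
    - [0, 0, 0, 0, 95]
    - [0, 0, 0, 0, 95]
    - [0, 0, -1, 0, 95]
    - [0, 0, -3, 0, 95]
    - [0, 0, -4, 0, 95]
    - [0, 0, -4, 0, 95]
    - [0, 0, -4, 0, 95]
    - [0, 0, -1, 0, 95]
    - [0, 0, 0, 0, 95]

```text
t: 17.18
ee_pos: [533.4, 243.3, 187.1]
orientation: [-3.136, -0.187, -0.002]
ft_force: [-0.3, -0.5, -0.2]
width: 83.5
grasp_force: 0.0
```

```bash
python3 w.py s1 sherbet 180 M;python3 w.py Sm bowl 180|head -1
```

```text
wrist fit s1 [399.1 311.3] [0.708]
t 17.23 tcp [532.8 243.  185.9] yaw 6.8 tilt [-0.001  0.    -1.   ] w 83.8 gf 0.0 F [-0.  -0.5 -0.6]
turn deg 2.18 then cm [-12.77  -7.89   0.6 ]
wrist fit Sm [530.7 242.5] [0.965]
```

>>> move_arm:
  rows:
    - [0, 0, 0, 2.2, 100]
    - [-2, -1.2, 0, 0, 100]
    - [-3, -1.8, 0, 0, 100]
    - [-3, -1.9, 0, 0, 100]
    - [-2.7, -1.7, 0.5, 0, 100]
    - [-1.5, -0.9, 0, 0, 100]
    - [-0.5, -0.3, 0, 0, 100]
    - [0, 0, 0, 0, 100]
    - [0, 0, 0, 0, 100]

```text
t: 18.4
ee_pos: [401.3, 310.6, 181.8]
orientation: [-3.139, -0.126, -0.001]
ft_force: [-0.1, -0.1, -0.4]
width: 88.1
grasp_force: 0.0
```

```bash
python3 w.py s1 sherbet 30 M; python3 p.py s1 30 M | tail -1
```

```text
wrist fit s1 [399.6 312.1] [0.987]
t 18.45 tcp [401.2 310.5 181.7] yaw 4.6 tilt [ 0. -0. -1.] w 88.1 gf 0.0 F [ 0.2 -0.8  0. ]
turn deg -0.07 then cm [-0.16 -0.17 15.17]
turn deg -0.07 then cm [-0.06  0.08 15.17]
```

>>> move_arm:
  rows:
    - [-0.1, -0.05, 2.5, 0, 100]
    - [0, 0, 3, 0, 100]
    - [0, 0, 3, 0, 100]
    - [0, 0, 3, 0, 100]
    - [0, 0, 2, 0, 100]
    - [0, 0, 1.1, 0, 100]
    - [0, 0, 0.5, 0, 100]
    - [0, 0, 0, 0, 70]
    - [0, 0, 0, 0, 40]
    - [0, 0, 0, 0, 30]

```text
t: 19.7
ee_pos: [399.8, 311.4, 31.3]
orientation: [-3.138, -0.127, -0.001]
ft_force: [0.7, -0.2, 0.0]
width: 61.2
grasp_force: 0.0
```

>>> move_arm:
  rows:
    - [0, 0, 0, 0, 30]
    - [0, 0, 0, 0, 30]
    - [0, 0, 0, 0, 30]
    - [0, 0, -0.5, 0, 30]
    - [0, 0, -1, 0, 30]
    - [0, 0, -3, 0, 30]
    - [0, 0, -4, 0, 30]
    - [0, 0, -3, 0, 30]
    - [0, 0, -1, 0, 30]
    - [0, 0, 0, 0, 30]

```text
t: 20.95
ee_pos: [399.5, 311.2, 156.0]
orientation: [-3.139, -0.126, -0.001]
ft_force: [-0.8, 0.7, -1.4]
width: 44.7
grasp_force: 30.0
```

```bash
python3 p.py Mm 155 M; python3 p.py Mp 155 M|tail -1
```

```text
t 20.95 tcp [399.5 311.2 156. ] yaw 4.6 tilt [ 0.001 -0.    -1.   ] w 44.7 gf 30.0 F [-0.8  0.7 -1.4]
turn deg -0.03 then cm [13.93 33.27  0.09]
turn deg -0.03 then cm [22.73 33.27  0.1 ]
```

>>> move_arm:
  rows:
    - [1, 1.5, 0, 0, 30]
    - [2.4, 3.5, 0, 0, 30]
    - [2.8, 4.1, 0, 0, 30]
    - [2.8, 4.1, 0, 0, 30]
    - [2.8, 4.1, 0, 0, 30]
    - [2.8, 4.1, 0, 0, 30]
    - [2.8, 4.1, 0, 0, 30]
    - [2.6, 3.8, 0, 0, 30]
    - [1.8, 2.7, 0, 0, 30]
    - [0.9, 1.3, 0, 0, 30]

```text
t: 22.2
ee_pos: [652.5, -5.1, 153.8]
orientation: [3.139, 0.123, -0.004]
ft_force: [0.1, 0.5, -2.3]
width: 44.5
grasp_force: 30.0
```

>>> move_arm:
  rows:
    - [0, 0, 0.5, 0, 30]
    - [0, 0, 0.5, 0, 30]
    - [0, 0, 0, 0, 30]

```text
t: 22.58
ee_pos: [651.3, -1.4, 144.8]
orientation: [-3.139, -0.129, 0.003]
ft_force: [0.3, 0.3, -1.6]
width: 44.6
grasp_force: 30.0
```

```bash
python3 p.py Mp 37 M; python3 - <<'E'
from h import *
c=optics.calibration("wrist"); im=optics.get_image("wrist")
from p import B
x,y,a=B["M"]
P=M["box_medium"]@R.from_euler('z',a).as_matrix().T+[x,y,0]
P=P[[1,3,7,5]]; q=project(c,np.vstack([np.linspace(P[i],P[(i+1)%4],20) for i in range(4)]),1)
cv2.polylines(im,[np.round(q*16).astype(np.int32)],True,(0,0,255),1,cv2.LINE_AA,4)
cv2.imwrite("pics/w3.png",im)
E
```

```text
t 22.57 tcp [651.3  -1.4 144.8] yaw 4.7 tilt [-0.002 -0.    -1.   ] w 44.6 gf 30.0 F [ 0.3  0.3 -1.6]
turn deg 0.05 then cm [ 0.18  0.08 10.78]
```

View pics/w3.png

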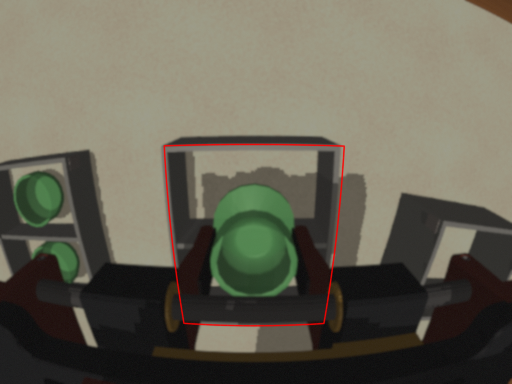

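The overlay matches the medium box rim (rim row 147, columns 166–343). Descend.

>>> move_arm:
  rows:
    - [0.1, 0, 2, 0, 30]
    - [0, 0, 3, 0, 30]
    - [0, 0, 3, 0, 30]
    - [0, 0, 1.6, 0, 30]
    - [0, 0, 0.6, 0, 30]
    - [0, 0, 0.3, 0, 30]
    - [0, 0, 0.1, 0, 30]
    - [0, 0, 0.1, 0, 30]
    - [0, 0, 0, 0, 30]

```text
t: 23.75
ee_pos: [653.8, -2.4, 39.1]
orientation: [3.139, 0.126, 0.001]
ft_force: [0.4, -1.0, -1.4]
width: 44.8
grasp_force: 30.0
```

>>> move_arm:
  rows:
    - [0, 0, 0.1, 0, 30]
    - [0, 0, 0.1, 0, 30]
    - [0, 0, 0.05, 0, 30]
    - [0, 0, 0, 0, 30]

```text
t: 24.25
ee_pos: [653.5, -2.4, 36.1]
orientation: [-3.139, -0.126, 0.0]
ft_force: [0.1, -0.2, -1.7]
width: 44.1
grasp_force: 30.0
```

>>> move_arm:
  rows:
    - [0, 0, 0.05, 0, 30]
    - [0, 0, 0.05, 0, 30]
    - [0, 0, 0, 0, 30]

```text
t: 24.62
ee_pos: [653.5, -2.4, 35.9]
orientation: [3.139, 0.127, 0.0]
ft_force: [-3.4, -0.3, 5.1]
width: 44.7
grasp_force: 30.0
```

>>> move_arm:
  rows:
    - [0, 0, 0, 0, 60]
    - [0, 0, 0, 0, 85]
    - [0, 0, 0, 0, 95]
    - [0, 0, -1, 0, 95]
    - [0, 0, -3, 0, 95]
    - [0, 0, -4, 0, 95]
    - [0, 0, -4, 0, 95]
    - [0, 0, -2.4, 0, 95]
    - [0, 0, 0, 0, 95]
    - [0, 0, 0, 0, 95]

```text
t: 25.88
ee_pos: [652.9, -2.4, 178.4]
orientation: [-3.139, -0.126, 0.002]
ft_force: [-1.0, 0.3, 0.2]
width: 83.6
grasp_force: 0.0
```

```bash
python3 w.py Mp sherbet 36|head -1; python3 p.py s2 180 M
```

```text
wrist fit Mp [651.5  -2.9] [0.962]
t 25.93 tcp [652.6  -2.4 177.8] yaw 4.6 tilt [-0.002 -0.    -1.   ] w 83.7 gf 0.0 F [-0.5  0.5 -0.5]
turn deg -0.03 then cm [-28.65  31.69  -0.16]
```

>>> move_arm:
  rows:
    - [-1.5, 1.7, 0, 0, 100]
    - [-3, 3.3, 0, 0, 100]
    - [-3.5, 3.9, 0, 0, 100]
    - [-3.5, 3.9, 0, 0, 100]
    - [-3.5, 3.9, 0, 0, 100]
    - [-3.5, 3.9, 0, 0, 100]
    - [-3.5, 3.9, 0, 0, 100]
    - [-3.5, 3.8, 0, 0, 100]
    - [-2.1, 2.3, 0, 0, 100]
    - [-1, 1.1, 0, 0, 100]

```text
t: 27.18
ee_pos: [391.5, -342.4, 178.5]
orientation: [-3.138, -0.122, 0.002]
ft_force: [1.1, 0.7, -0.2]
width: 87.7
grasp_force: 0.0
```

>>> move_arm:
  rows:
    - [0, 0, 0, 0, 100]
    - [0, 0, 0, 0, 100]

```text
t: 27.42
ee_pos: [394.2, -340.6, 179.0]
orientation: [-3.138, -0.127, 0.0]
ft_force: [0.5, -0.4, 0.7]
width: 88.0
grasp_force: 0.0
```

```bash
python3 w.py s2 sherbet 30 M;  python3 p.py s2 30 M|tail -1
```

```text
wrist fit s2 [ 392.1 -340.5] [0.982]
t 27.48 tcp [ 394.4 -340.6  179. ] yaw 4.7 tilt [-0. -0. -1.] w 87.8 gf 0.0 F [ 0.3 -0.   0.4]
turn deg 0.04 then cm [-0.23 -0.02 14.9 ]
turn deg 0.04 then cm [-0.18  0.07 14.9 ]
```

>>> move_arm:
  rows:
    - [-0.2, 0, 2.5, 0, 100]
    - [0, 0, 3, 0, 100]
    - [0, 0, 3, 0, 100]
    - [0, 0, 3, 0, 100]
    - [0, 0, 2, 0, 100]
    - [0, 0, 1, 0, 100]
    - [0, 0, 0.4, 0, 100]
    - [0, 0, 0, 0, 70]
    - [0, 0, 0, 0, 40]
    - [0, 0, 0, 0, 30]

```text
t: 28.72
ee_pos: [392.2, -341.8, 30.8]
orientation: [3.138, 0.126, 0.001]
ft_force: [0.0, -0.7, -0.1]
width: 61.3
grasp_force: 0.0
```

>>> move_arm:
  rows:
    - [0, 0, 0, 0, 30]
    - [0, 0, 0, 0, 30]
    - [0, 0, 0, 0, 30]
    - [0, 0, -0.5, 0, 30]
    - [0, 0, -1, 0, 30]
    - [0, 0, -3, 0, 30]
    - [0, 0, -4, 0, 30]
    - [0, 0, -3, 0, 30]
    - [0, 0, -1.5, 0, 30]
    - [0, 0, 0, 0, 30]

```text
t: 29.98
ee_pos: [392.3, -341.9, 161.0]
orientation: [3.138, 0.127, 0.002]
ft_force: [0.4, -1.0, -1.6]
width: 45.5
grasp_force: 30.0
```

```bash
python3 p.py Mm 155 M
```

```text
t 29.98 tcp [ 392.3 -341.9  161. ] yaw 4.6 tilt [ 0.001  0.001 -1.   ] w 45.5 gf 30.0 F [ 0.4 -1.  -1.6]
turn deg -0.02 then cm [ 19.93 -31.76   0.58]
```

>>> move_arm:
  rows:
    - [1, -1.5, 0, 0, 30]
    - [2.2, -3.5, 0, 0, 30]
    - [2.5, -4, 0, 0, 30]
    - [2.5, -4, 0, 0, 30]
    - [2.5, -4, 0, 0, 30]
    - [2.5, -4, 0, 0, 30]
    - [2.5, -4, 0, 0, 30]
    - [2.2, -3.5, 0, 0, 30]
    - [1.4, -2.2, 0, 0, 30]
    - [0.6, -1, 0, 0, 30]

```text
t: 31.22
ee_pos: [564.2, -7.4, 158.6]
orientation: [-3.139, -0.13, 0.004]
ft_force: [-0.6, -0.5, -1.3]
width: 45.4
grasp_force: 30.0
```

>>> move_arm:
  rows:
    - [0, 0, 1, 0, 30]
    - [0, 0, 0.5, 0, 30]
    - [0, 0, 0, 0, 30]

```text
t: 31.6
ee_pos: [563.8, -10.4, 144.3]
orientation: [-3.139, -0.125, 0.003]
ft_force: [0.1, 0.3, -2.0]
width: 45.9
grasp_force: 30.0
```

```bash
python3 p.py Mm 38 M
```

```text
t 31.6 tcp [563.8 -10.4 144.3] yaw 4.5 tilt [-0.002 -0.    -1.   ] w 45.9 gf 30.0 F [ 0.1  0.3 -2. ]
turn deg -0.09 then cm [ 0.17 -0.11 10.63]
```

>>> move_arm:
  rows:
    - [0.1, 0, 2, 0, 30]
    - [0, 0, 3, 0, 30]
    - [0, 0, 3, 0, 30]
    - [0, 0, 1.6, 0, 30]
    - [0, 0, 0.6, 0, 30]
    - [0, 0, 0.4, 0, 30]
    - [0, 0, 0.1, 0, 30]
    - [0, 0, 0.1, 0, 30]
    - [0, 0, 0, 0, 30]

```text
t: 32.72
ee_pos: [566.1, -9.4, 37.6]
orientation: [3.139, 0.127, 0.001]
ft_force: [-0.2, -0.8, -1.3]
width: 45.8
grasp_force: 30.0
```

>>> move_arm:
  rows:
    - [0, 0, 0.1, 0, 30]
    - [0, 0, 0.05, 0, 30]
    - [0, 0, 0.05, 0, 30]
    - [0, 0, 0, 0, 30]

```text
t: 33.22
ee_pos: [565.8, -9.5, 35.4]
orientation: [-3.139, -0.126, 0.0]
ft_force: [-1.3, -0.5, 2.1]
width: 45.9
grasp_force: 30.0
```

>>> move_arm:
  rows:
    - [0, 0, 0, 0, 60]
    - [0, 0, 0, 0, 85]
    - [0, 0, 0, 0, 95]
    - [0, 0, -1, 0, 95]
    - [0, 0, -3, 0, 95]
    - [0, 0, -4, 0, 95]
    - [0, 0, -4, 0, 95]
    - [0, 0, -4, 0, 95]
    - [0, 0, -1, 0, 95]
    - [0, 0, 0, 0, 95]

```text
t: 34.48
ee_pos: [565.9, -9.5, 205.6]
orientation: [3.139, 0.127, 0.002]
ft_force: [-0.4, -0.7, 0.0]
width: 83.0
grasp_force: 0.0
```

```bash
python3 w.py Mm sherbet 36|head -1; python3 p.py c 200 D
```

```text
wrist fit Mm [564.5 -10.1] [0.96]
t 34.52 tcp [565.2  -9.5 204.5] yaw 4.6 tilt [-0.001 -0.    -1.   ] w 83.3 gf 0.0 F [-0.4  0.1  0.1]
turn deg 8.63 then cm [-15.15  16.47   0.46]
```

>>> move_arm:
  rows:
    - [0, 0, 0, 8.6, 100]
    - [-1.5, 1.6, 0, 0, 100]
    - [-3, 3.3, 0, 0, 100]
    - [-3.5, 3.8, 0, 0, 100]
    - [-3.5, 3.8, 0, 0, 100]
    - [-2.3, 2.5, 0, 0, 100]
    - [-1.3, 1.4, 0, 0, 100]
    - [0, 0, 0, 0, 100]
    - [0, 0, 0, 0, 100]

```text
t: 35.65
ee_pos: [403.5, -162.5, 204.8]
orientation: [-3.139, 0.108, 0.001]
ft_force: [-0.1, 1.0, 0.0]
width: 88.0
grasp_force: 0.0
```

```bash
python3 w.py c candlestick 49 D;  python3 p.py c 49 D|tail -1
```

```text
wrist fit c [ 401.3 -162.3] [0.977]
t 35.7 tcp [ 403.8 -162.3  204.9] yaw -3.9 tilt [-0. -0. -1.] w 87.6 gf 0.0 F [0.7 0.1 0.6]
turn deg 0.1 then cm [-0.25  0.03 15.59]
turn deg 0.1 then cm [-0.12  0.1  15.59]
```

>>> move_arm:
  rows:
    - [-0.2, 0.05, 2.5, 0, 100]
    - [0, 0, 3, 0, 100]
    - [0, 0, 3, 0, 100]
    - [0, 0, 3, 0, 100]
    - [0, 0, 2.3, 0, 100]
    - [0, 0, 1.2, 0, 100]
    - [0, 0, 0.5, 0, 100]
    - [0, 0, 0, 0, 70]
    - [0, 0, 0, 0, 40]
    - [0, 0, 0, 0, 20]

```text
t: 36.95
ee_pos: [402.1, -163.2, 50.8]
orientation: [3.139, -0.109, 0.002]
ft_force: [-0.3, -0.2, -0.4]
width: 61.6
grasp_force: 0.0
```

>>> move_arm:
  rows:
    - [0, 0, 0, 0, 15]
    - [0, 0, 0, 0, 15]
    - [0, 0, 0, 0, 15]
    - [0, 0, 0, 0, 15]
    - [0, 0, -0.5, 0, 15]
    - [0, 0, -1, 0, 15]
    - [0, 0, -3, 0, 15]
    - [0, 0, -4, 0, 15]
    - [0, 0, -4, 0, 15]
    - [0, 0, -1.5, 0, 15]

```text
t: 38.2
ee_pos: [402.7, -163.4, 193.1]
orientation: [3.138, -0.109, 0.006]
ft_force: [-0.6, -0.5, -1.6]
width: 30.5
grasp_force: 30.0
```

```bash
python3 p.py D 190 D
```

```text
t 38.2 tcp [ 402.7 -163.4  193.1] yaw -4.0 tilt [ 0.004  0.001 -1.   ] w 30.5 gf 30.0 F [-0.6 -0.5 -1.6]
turn deg 0.03 then cm [19.48  6.93  0.4 ]
```

>>> move_arm:
  rows:
    - [1, 0.4, 0, 0, 15]
    - [2.5, 0.9, 0, 0, 15]
    - [3.5, 1.2, 0, 0, 15]
    - [4, 1.4, 0, 0, 15]
    - [4, 1.4, 0, 0, 15]
    - [3, 1.1, 0, 0, 15]
    - [1.5, 0.5, 0, 0, 15]
    - [0, 0, 0.5, 0, 15]
    - [0, 0, 0, 0, 15]
    - [0, 0, 0, 0, 15]

```text
t: 39.45
ee_pos: [590.5, -244.9, 185.1]
orientation: [-3.139, 0.109, 0.001]
ft_force: [-0.5, 0.7, -2.2]
width: 30.8
grasp_force: 30.0
```

```bash
python3 p.py D 57 D
```

```text
t 39.45 tcp [ 590.5 -244.9  185.1] yaw -4.0 tilt [-0.001 -0.    -1.   ] w 30.8 gf 30.0 F [-0.5  0.7 -2.2]
turn deg 0.03 then cm [ 0.19  0.11 12.81]
```

>>> move_arm:
  rows:
    - [0.1, 0.1, 2, 0, 15]
    - [0, 0, 3, 0, 15]
    - [0, 0, 3, 0, 15]
    - [0, 0, 2.5, 0, 15]
    - [0, 0, 1.3, 0, 15]
    - [0, 0, 0.6, 0, 15]
    - [0, 0, 0.3, 0, 15]
    - [0, 0, 0.1, 0, 15]
    - [0, 0, 0, 0, 15]

```text
t: 40.58
ee_pos: [592.8, -246.6, 57.8]
orientation: [3.139, -0.109, 0.002]
ft_force: [0.0, 0.4, -2.0]
width: 31.0
grasp_force: 30.0
```

>>> move_arm:
  rows:
    - [0, 0, 0.1, 0, 15]
    - [0, 0, 0.05, 0, 15]
    - [0, 0, 0.05, 0, 15]
    - [0, 0, 0, 0, 15]

```text
t: 41.08
ee_pos: [592.5, -246.4, 55.2]
orientation: [3.14, -0.109, 0.0]
ft_force: [-0.4, 1.1, -1.0]
width: 30.6
grasp_force: 30.0
```

>>> move_arm:
  rows:
    - [0, 0, 0.05, 0, 15]
    - [0, 0, 0, 0, 15]

```text
t: 41.32
ee_pos: [592.6, -246.4, 55.2]
orientation: [3.14, -0.109, 0.001]
ft_force: [-1.2, 1.4, 3.9]
width: 30.7
grasp_force: 30.0
```

Contact; release and retreat clear.

>>> move_arm:
  rows:
    - [0, 0, 0, 0, 50]
    - [0, 0, 0, 0, 80]
    - [0, 0, 0, 0, 95]
    - [0, 0, 0, 0, 95]
    - [0, 0, -1, 0, 95]
    - [0, 0, -3, 0, 95]
    - [0, 0, -4, 0, 95]
    - [0, 0, -4, 0, 95]
    - [0, 0, -4, 0, 95]
    - [0, 0, -2, 0, 95]

```text
t: 42.58
ee_pos: [593.3, -246.8, 237.8]
orientation: [3.138, -0.109, 0.006]
ft_force: [0.4, 0.5, -0.1]
width: 83.3
grasp_force: 0.0
```

>>> move_arm:
  rows:
    - [-2, 0, 0, 0, 95]
    - [-4, 0, 0, 0, 95]
    - [-4, 0, 0, 0, 95]
    - [-4, 0, 0, 0, 95]
    - [-4, 0, 0, 0, 95]
    - [-2, 0, 0, 0, 95]
    - [0, 0, 0, 0, 95]
    - [0, 0, 0, 0, 95]

```text
t: 43.58
ee_pos: [394.2, -233.0, 235.0]
orientation: [3.139, -0.109, 0.002]
ft_force: [-0.1, -0.3, 0.4]
width: 83.0
grasp_force: 0.0
```

```bash
python3 - <<'E'
from h import *
im=optics.get_image("side")[100:320,130:400]; t=optics.get_image("top")[110:250,80:420]
a=cv2.resize(im,(540,440)); 
cv2.imwrite("pics/side9.png",cv2.resize(im,None,fx=2.5,fy=2.5)); cv2.imwrite("pics/top9.png",cv2.resize(t,None,fx=2.3,fy=2.3))
E
```

```text
(no output)
```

View pics/side9.png

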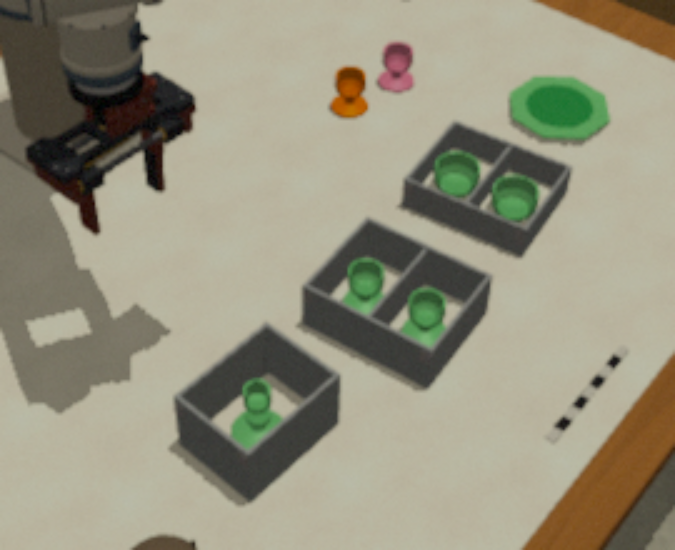

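View pics/top9.png

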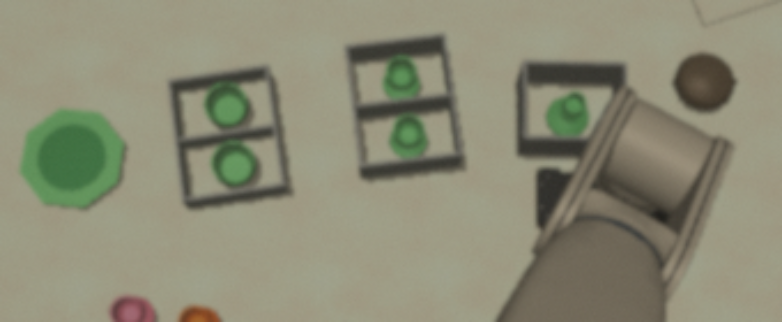

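All five pieces stand upright in their own compartments, the bystanders are untouched, and the arm is clear.

```bash
python3 -c "
from workcell import close_job; print(close_job())"
```

```text
the job is handed in; nothing more can be done
None
```

The job is handed in at about 44 s of the 128 s allowed: the bowls are in the shallow box, the sherbets in the medium box and the candlestick in the deep box, each upright and released in its own compartment, with the stone and plate left where they were.

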